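# Take the brake cap off the brown tape's hub

### The arm

A 6-joint arm with a two-finger parallel gripper is mounted at the origin on the work surface. World frame = base frame: x ahead of the robot, y to its left, z up, the work surface at z = 0. Lengths are in m, angles in rad, forces in N, time in s.
With the tool pointing down it reaches from about 0.425 to 1.125 m from the base axis. Payload 14.9 kg.
Tool frame: the origin (TCP) lies midway between the tips of the shut fingers; the grasp point (between the pads) lies 19 mm behind it; x points along the fingers, y is the direction in which the jaws open and shut, and the axes are right-handed (so a half turn about x gives the same grasp; the last joint's range is limited). The gripper opens to 91 mm and grips with 3 to 60 N. Pads are 32 mm wide; open, the fingers measure 118 mm over their backs; the gripper's body (76 mm by 178 mm) begins 60 mm behind the grasp point.
Start: joints at [-1.366, 0.379, 1.734, -0, 1.028, -0.033], TCP at [0.165, -0.68, 0.214] pointing down, gripper open.
Joint ranges: [-2.77, 2.77], [-0.74, 2.19], [0, 2.66], [-1.06, 4.2], [0.31, 2.87], [-3.08, 3.08]. Speed limits (rad/s): [1.89, 1.89, 2.39, 3.14, 3.14, 3.14].

### API

Orientations are given as [roll, pitch, yaw] about the fixed x, y, z axes, in that order (R = Rz(yaw) Ry(pitch) Rx(roll)).
In Python, from rig import ctrl, eyes gives the robot as it stands.
- The arm moves only by the shell command python3 -m crank 'ROWS' [FORCE]. ROWS is JSON, a list of rows, each a list of 5 numbers: the opening in per cent of the stroke, from 0 (shut) to 100 (fully open), then the shift along the world's x, y, z in cm, then the turn about the world's z in degrees. In form: [[fingers, x, y, z, yaw], ...]. A call has 1 to 12 rows; each row shifts and turns the pose as measured when the row begins; what a row does not reach is not made up. A row lasts 1/8 s, in which the tool goes at most 62.5 mm and 10.7 degrees, less where a joint would pass 70% of its speed; a pose out of reach is approached as far as the arm can. A call with a gripper value outside its range is refused whole. The fingers move at their own pace and stop on an object; FORCE is the grip in N (left out, the last holds). Time passes only in rows, so rows that do not move let the fingers close. It gives the time, the measured TCP pose, the force and the opening at its end, in the units of the state.
- ctrl.get_state(): the state, without advancing time (a new reading comes with each control period).
- eyes.capture(name): name is "side" or "top" or "wrist"; returns a dict with "image" (420x560x3 uint8, red, green, blue), "vfov" (degrees; the focal length in pixels is half the picture's height over the tangent of half this angle, whatever the lens; pixels are square), "cx", "cy" (the principal point, pixels), "extrinsics" (4x4, takes a point from camera to world coordinates). Camera axes: x right, y up, looking along -z (the intrinsics and any distortion apply to the point x, -y, -z); pixel columns grow to the right and rows downward; lengths in m; the calibration is good to about 2 mm. A picture is of the moment at which its call begins. There is no depth.
- ctrl.job_done(): hands the job in, once; it reports no verdict.
The state is a dict: "time": time; "joint_pos": joint angles; "qvel": joint speeds; "effort": joint torques, N m; "tcp_pos": TCP position; "tcp_rot": TCP orientation; "force": force on the tool from outside, world axes, zero at the start; "ft_torque": the same for the moment, N m; "grip_width": finger opening in m.
Only numpy, scipy, OpenCV 4.12 (cv2) and the standard library are available. Lean on these libraries where they do the work, as an engineer would, in place of code of your own. Each camera call takes 0.05 s, during which the arm holds its last target.

### The job

The brake on the brown tape's hub is slipping and I want to change its felt washer: lift the brown roll off its hub and set it down flat in the green tray, clear of the sides, then unscrew that hub's black brake cap - it may be left- or right-hand threaded, so try it both ways at its seat - and lift it off. Finish still holding the cap in the gripper, level and about 10 cm straight above its spindle, so that I can get the new washer in under it. Leave the white roll, its cap and everything else where they are.

Things in the scene. Friction and masses are not known exactly. Their poses are not given: they have to be found in the camera images.
- station: Twin tape stand bolted to the counter. Blue plate 170 (its x) x 330 (its y) x 12 mm; two upright hubs at y = +85 and -85 mm, x = 0: disc 112 mm across up to 18 mm above the counter, grey hub 68 mm across up to 34 mm, felt washer, spindle up to 54 mm hidden under the cap. Blue cutter post 26 mm wide, 74 mm tall, between the hubs at x = -66 mm. Origin: middle of the underside, z up.
- seat1 (a point): Centre of the top of the felt washer on the stand's +y hub, 36 mm above the counter, where cap1 sits. Axes as the stand's. The hubs spin opposite ways, so one spindle has a left-hand and the other a right-hand thread; which is which is unmarked, hidden, and differs from stand to stand.
- seat2 (a point): The same point of the stand's -y hub, where cap2 sits.
- cap1: Black ribbed round brake cap on the +y hub, 52 mm across, 28 mm tall, 0.12 kg, a white line along its x axis on top. Origin: centre of its underside, z up. Seated: underside 36 mm, top 64 mm above the counter, x axis within 4 degrees of the stand's x. It turns easily; until unscrewed it lifts 3 mm at most.
- cap2: The same cap on the -y hub. Both caps have a coarse two-start quick thread: turned the right way from its start, at its seated height, by about a quarter turn (anything from 60 to 100 degrees) the cap is free and lifts straight off; turned the wrong way it comes up against a stop within 15 degrees.
- brown_roll: Roll of brown parcel tape on either hub, around the cap: 104 mm outside, bore 76 mm (wall 14 mm), 75 mm tall, about 0.25 kg. Origin: centre of its underside, z along its axis. On the hub its underside is 18 mm and its top 93 mm above the counter; the cap's top is 29 mm below the roll's top, in the bore. 4 mm radial play; lifts straight up, rising 50 mm to pass over the cap.
- white_roll: Roll of white tape of the same size on the other hub. It stays there.
- tray: Lime green shallow square tray fixed on the counter, 200 x 200 mm, 18 mm tall, wall and floor 4 mm. Origin: middle of its underside on the counter, axes along its sides.
- washer: New red felt washer, 58 mm across, 3 mm thick, lying on the stand's plate between the hubs. Bystander.
- mug: Lime green mug, 80 mm across, 90 mm tall. Bystander. Origin: centre of its underside.
- tub: White lidded plastic tub, 118 mm across, 78 mm tall. Bystander. Origin: centre of its underside.
- flask: Blue vacuum flask, 68 mm across, 190 mm tall. Bystander. Origin: centre of its underside.
- jar: Glass jar, 92 mm across, 130 mm tall, with willow twigs up to 240 mm. Bystander. Origin: centre of its underside.
- marker: Green marker pen, 14 mm thick, 125 mm long, lying on the counter. Bystander.
There are look-alikes about, which are no part of the job. Leave any blue look-alike of the cap1 alone. Of the things that look like the brown_roll, the larger one is meant.

How it is judged:
On the way, in this order (a step that is already met when the one before it is completed fails the run):
1. the brown roll lies flat in the tray, let go and at rest (x of brown_roll in the frame of tray between -0.048 and 0.048 m and y of brown_roll in the frame of tray between -0.048 and 0.048 m and z of brown_roll in the frame of tray below 0.012 m and angle between brown_roll's own z axis and vertical below 0.08 rad and contact force between the fingers and brown_roll below 0.1 N and linear speed of brown_roll below 0.03 m/s), for 0.2 s.
2. the cap of the hub that carried the brown roll is turned loose while still down on its spindle ((((horizontal distance between white_roll and seat2 below 0.015 m and z of white_roll in the frame of station below 0.024 m) and angle between the x axis of cap1 and the x axis of station, either way round above 0.75 rad and horizontal distance between cap1 and seat1 below 0.01 m and z of cap1 in the frame of station below 0.05 m) or ((horizontal distance between white_roll and seat1 below 0.015 m and z of white_roll in the frame of station below 0.024 m) and angle between the x axis of cap2 and the x axis of station, either way round above 0.75 rad and horizontal distance between cap2 and seat2 below 0.01 m and z of cap2 in the frame of station below 0.05 m))), for 0.05 s.
At the end, for the whole second after the job is handed in: Brown roll flat in the tray (axis within 48 mm of its centre along each side), untouched; its hub's cap held still in the fingers, level to 20 degrees, 60 to 160 mm above its seat, within 50 mm of the spindle's axis, clear of the stand; white roll and other cap in place on their hub (all of step 1 and (((horizontal distance between white_roll and seat2 below 0.015 m and z of white_roll in the frame of station below 0.024 m) and (horizontal distance between cap2 and seat2 below 0.008 m and z of cap2 in the frame of station below 0.041 m and angle between the x axis of cap2 and the x axis of station, either way round below 0.5 rad) and z of cap1 in the frame of station between 0.096 and 0.196 m and horizontal distance between cap1 and seat1 below 0.05 m and angle between cap1's own z axis and vertical below 0.35 rad and contact force between the fingers and cap1 above 1 N and contact force between cap1 and station below 0.1 N and linear speed of cap1 below 0.03 m/s) or ((horizontal distance between white_roll and seat1 below 0.015 m and z of white_roll in the frame of station below 0.024 m) and (horizontal distance between cap1 and seat1 below 0.008 m and z of cap1 in the frame of station below 0.041 m and angle between the x axis of cap1 and the x axis of station, either way round below 0.5 rad) and z of cap2 in the frame of station between 0.096 and 0.196 m and horizontal distance between cap2 and seat2 below 0.05 m and angle between cap2's own z axis and vertical below 0.35 rad and contact force between the fingers and cap2 above 1 N and contact force between cap2 and station below 0.1 N and linear speed of cap2 below 0.03 m/s))); the arm keeps its last pose, push and grip.
It fails at once if the other hub's cap is turned, lifted or knocked off its seat ((horizontal distance between white_roll and seat1 below 0.03 m and not (horizontal distance between cap1 and seat1 below 0.008 m and z of cap1 in the frame of station below 0.041 m and angle between the x axis of cap1 and the x axis of station, either way round below 0.5 rad)) or (horizontal distance between white_roll and seat2 below 0.03 m and not (horizontal distance between cap2 and seat2 below 0.008 m and z of cap2 in the frame of station below 0.041 m and angle between the x axis of cap2 and the x axis of station, either way round below 0.5 rad))).
It fails at once if the white roll is lifted or shoved off its hub (distance of white_roll from where it was at the start of the episode above 0.02 m).
It fails at once if the brown roll is dropped from more than a few centimetres (contact force between brown_roll and anything else below 0.01 N and height (world z) of brown_roll above 0.05 m and linear speed of brown_roll above 0.35 m/s).
It fails at once if another thing on the counter is shoved more than 3 cm (distance of any of washer, mug, tub, flask, jar, marker from where it was at the start of the episode above 0.03 m).
It also fails if it takes over 59 s, if anything falls off the work surface, if the arm or the gripper's body presses on something with over 40 N, if the wrist force passes 120 N, or if a joint passes its speed limit or range.

## Working session

There is one attempt and no reset: what is moved stays moved. The work goes in short steps, Python scripts to look and compute and a shell command to move; the robot and the scene stay as the last step left them, time stands still between calls to the robot, and variables do not carry over. Pictures are saved under pics/ and viewed, and the job is handed in when it is done.

```bash
ls; mkdir -p pics; cat > h.py <<'E'
import numpy as np, cv2
from rig import ctrl, eyes
def shot(n,tag):
    d=eyes.capture(n); cv2.imwrite(f'pics/{tag}.png',d['image'][:,:,::-1]); np.save(f'pics/{tag}.npy',d,allow_pickle=True); return d
def load(tag): return np.load(f'pics/{tag}.npy',allow_pickle=True).item()
def f(d): return 210/np.tan(np.radians(d['vfov'])/2)
def ray(d,u,v):
    E=np.array(d['extrinsics']); r=np.array([(u-d['cx'])/f(d),-(v-d['cy'])/f(d),-1.]); return E[:3,3],E[:3,:3]@r
def onz(d,u,v,z):
    o,r=ray(d,u,v); return o+r*(z-o[2])/r[2]
def proj(d,p):
    E=np.array(d['extrinsics']); c=E[:3,:3].T@(np.array(p)-E[:3,3]); return d['cx']+f(d)*c[0]/-c[2], d['cy']-f(d)*c[1]/-c[2]
E
python3 - <<'E'
from h import *
for n in('side','top','wrist'):
    d=shot(n,n+'0'); print(n,{k:np.round(v,3).tolist() if k!='image' else 0 for k,v in d.items()})
print(ctrl.get_state())
E
```

```text
pics
side {'image': 0, 'vfov': 43.471, 'cx': 276.94, 'cy': 208.148, 'extrinsics': [[-0.731, 0.398, -0.554, -0.217], [-0.682, -0.415, 0.602, 0.919], [0.009, 0.818, 0.575, 0.86], [0.0, 0.0, 0.0, 1.0]]}
top {'image': 0, 'vfov': 47.868, 'cx': 283.474, 'cy': 209.017, 'extrinsics': [[0.011, 0.992, -0.123, 0.42], [-1.0, 0.009, -0.019, 0.073], [-0.018, 0.123, 0.992, 1.128], [0.0, 0.0, 0.0, 1.0]]}
wrist {'image': 0, 'vfov': 69.79, 'cx': 281.512, 'cy': 209.562, 'extrinsics': [[0.235, 0.937, 0.26, 0.237], [-0.972, 0.227, 0.06, -0.664], [-0.002, -0.267, 0.964, 0.385], [0.0, 0.0, 0.0, 1.0]]}
{'time': 0.15, 'joint_pos': array([-1.36629252e+00,  3.79273361e-01,  1.73461379e+00,  2.32973397e-06,
        1.02855062e+00, -3.32547779e-02]), 'qvel': array([ 0.00045819, -0.00089932, -0.00171405, -0.00122875,  0.00094305,
       -0.00124178]), 'effort': array([ 1.42464829e-03, -7.64105272e+01, -4.34650075e+01,  6.51747594e-02,
        4.09901608e-02, -5.83465385e-05]), 'tcp_pos': array([ 0.1648333 , -0.68001301,  0.21346552]), 'tcp_rot': array([-1.60641116,  1.56995121,  1.77293888]), 'force': array([-0.13154288, -0.01939007,  0.90353714]), 'ft_torque': array([ 0.01922038,  0.01681154, -0.03263372]), 'grip_width': 0.09113758692614972}
```

View pics/side0.png

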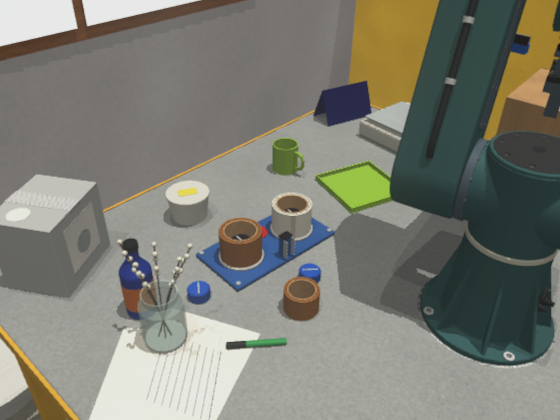

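View pics/top0.png

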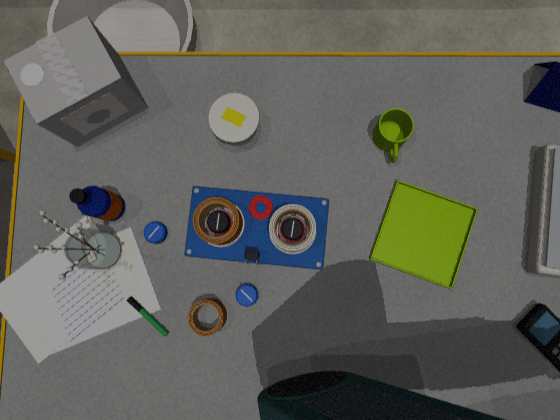

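View pics/wrist0.png

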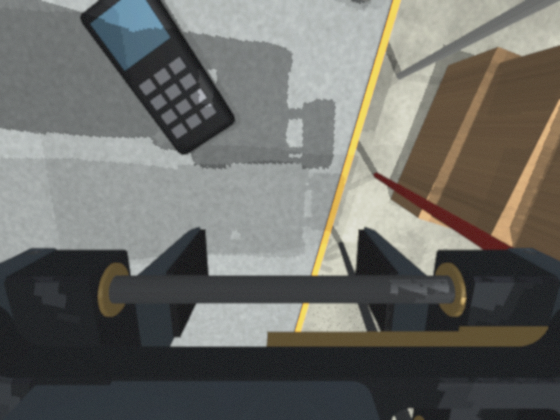

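The side view shows the stand at (265,240) with the brown roll at (241,242) on its near hub and the white roll at (292,215). The top view shows the tray at (424,233).

Brown roll candidates in the top view are the roll on the hub (218,221) and the smaller loose roll (207,317). I choose the one on the hub. The blue look-alike caps are at (155,232) and (247,294). The cap I want is the black one inside the brown roll.

```bash
python3 - <<'E'
from h import *
d=load('top0'); im=d['image']; hsv=cv2.cvtColor(im,cv2.COLOR_RGB2HSV)
c=im[170:350,170:350]; cv2.imwrite('pics/crop0.png',cv2.resize(c,None,fx=3.2,fy=3.2,interpolation=cv2.INTER_CUBIC)[:,:,::-1])
def masks(m,lo=40):
    n,l,s,ce=cv2.connectedComponentsWithStats(m.astype(np.uint8))
    return [(i,s[i],ce[i]) for i in range(1,n) if s[i][4]>lo],l
H,S,V=[hsv[...,i].astype(int) for i in range(3)]
for nm,m in dict(tray=(H>30)&(H<50)&(S>150)&(V>90),blue=(H>100)&(H<125)&(S>150)&(V>60),brown=(H>5)&(H<17)&(S>100)&(V>50)).items():
    L,l=masks(m)
    for i,s,ce in L:
        cnt=max(cv2.findContours((l==i).astype(np.uint8),0,1)[0],key=cv2.contourArea)
        print(nm,s,ce.round(1),np.round(cv2.minAreaRect(cnt)[0],1),np.round(cv2.minAreaRect(cnt)[1],1),np.round(cv2.boxPoints(cv2.minAreaRect(cnt)).tolist(),0).tolist() if s[4]>3000 else '')
E
```

```text
tray [379 108  35  53 544] [393.  131.2] [399.  131.1] [48.5 34.1] 
tray [ 371  180  107  109 7000] [422.9 234. ] [424.3 234.1] [87.4 84.5] [[369.0, 259.0], [397.0, 180.0], [480.0, 209.0], [451.0, 289.0]]
blue [ 77 186  30  30 496] [ 94.2 202.1] [ 92.9 201.2] [25.9 30. ] 
blue [ 185  187  144   82 4795] [259.4 230.3] [256.6 227.2] [138.6  70.4] [[184.0, 256.0], [191.0, 186.0], [329.0, 199.0], [322.0, 269.0]]
blue [256 203  10   9  73] [260.3 207.1] [260.5 207. ] [8. 9.] 
blue [144 222  21  22 324] [154.2 231.9] [154.  232.5] [21. 20.] 
blue [236 284  22  22 346] [246.5 294.5] [246.5 294.5] [21. 21.] 
brown [ 99 191  23  30 302] [112.9 207.5] [111.9 207.4] [18.2 29. ] 
brown [193 197  48  48 997] [215.5 220. ] [216.5 220.5] [47. 47.] 
brown [279 209  32  16 107] [296.4 214.3] [295.9 214.8] [32.3 10.3] 
brown [188 299  37  37 520] [205.2 317.1] [205.8 317.3] [35.4 36.1]
```

View pics/crop0.png

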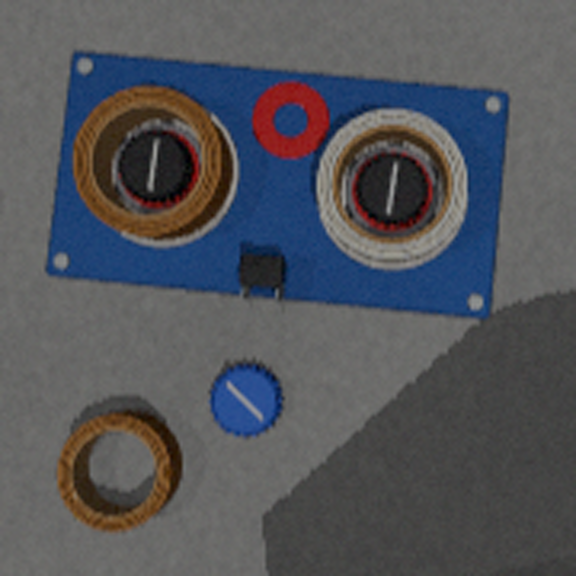

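The crop confirms it. The hub roll at crop (149,161) has the black cap with its white line inside, and it is larger than the loose roll at (120,471).

```bash
python3 - <<'E'
from h import *
d=load('top0')
C=lambda x,y:(x/3.2+170-.3,y/3.2+170-.3)
pr=lambda n,u,z:print(n,onz(d,*u,z)[:3].round(4))
for p in [(77,50),(510,92),(487,318),(47,275)]: pr('plate',C(*p),.012)
pr('brown top',(216.4,220.4),.093); pr('brown side? ',C(391.5,189),.093)
for p in [(153,165),(155,139),(151,190)]: pr('capB',C(*p),.064)
for p in [(393,189),(396,163),(390,213)]: pr('capW',C(*p),.064)
for p in [(398,181),(477,209),(451,287),(370,259)]: pr('tray',p,.018)
pr('flask',(80,196),.19);pr('jar',(95,250),.0);pr('twig',(42,213),.24);pr('twigR',(120,265),.2);pr('mug',(396,125),.09);pr('tub',(234,118),.078);pr('brow2',(207,317),.0)
s=load('side0')
print('side proj stand corners')
E
```

```text
plate [0.6143 0.3108 0.012 ]
plate [ 0.5851 -0.0135  0.012 ]
plate [0.4182 0.0035 0.012 ]
plate [0.4461 0.3272 0.012 ]
brown top [0.5222 0.2408 0.093 ]
brown side?  [0.5053 0.074  0.093 ]
capB [0.5231 0.2429 0.064 ]
capB [0.5417 0.242  0.064 ]
capB [0.5054 0.2438 0.064 ]
capW [0.5077 0.0729 0.064 ]
capW [0.5261 0.071  0.064 ]
capW [0.4908 0.0749 0.064 ]
tray [ 0.6274 -0.1762  0.018 ]
tray [ 0.5621 -0.3596  0.018 ]
tray [ 0.3805 -0.2931  0.018 ]
tray [ 0.4427 -0.1079  0.018 ]
flask [0.5597 0.5029 0.19  ]
jar [0.4575 0.5453 0.    ]
twig [0.5189 0.551  0.24  ]
twigR [0.4221 0.4105 0.2   ]
mug [ 0.742 -0.158  0.09 ]
tub [0.7603 0.2094 0.078 ]
brow2 [0.3038 0.2715 0.    ]
side proj stand corners
```

```bash
cat >> h.py <<'E'
from scipy.spatial.transform import Rotation as Ro
def st():
    s=ctrl.get_state(); R=Ro.from_euler('xyz',s['tcp_rot']).as_matrix()
    print('t',round(s['time'],2),'tcp',s['tcp_pos'].round(4),'x',R[:,0].round(3),'jawyaw',round(np.degrees(np.arctan2(R[1,1],R[0,1])),1),'q',s['joint_pos'].round(2),'F',s['force'].round(2),'w',round(s['grip_width'],4)); return s
E
python3 -c "from h import *; st()"
python3 -m crank '[[100,5,6,1,0],[100,5,6,1,0],[100,5,6,1,0],[100,5,6,1,0]]' 
python3 -c "from h import *; st()"
```

```text
t 0.15 tcp [ 0.1648 -0.68    0.2135] x [-0.     0.001 -1.   ] jawyaw -76.4 q [-1.37  0.38  1.73  0.    1.03 -0.03] F [-0.13 -0.02  0.9 ] w 0.0911
time: 0.65
tcp_pos: [0.3238, -0.4873, 0.2445]
tcp_rot: [-1.492, 1.569, 1.882]
force: [0.4, -0.5, -0.2]
grip_width: 0.091
t 0.65 tcp [ 0.3238 -0.4873  0.2445] x [-0.001  0.002 -1.   ] jawyaw -76.7 q [-1.02  0.16  1.95  0.    1.03  0.31] F [ 0.39 -0.46 -0.19] w 0.091
```

```bash
python3 -m crank '[[100,3,5,1,-3],[100,3,5,1,-3],[100,3,5,1,-3],[100,3,5,0,-3],[100,2,6,0,-3],[100,0,6,0,-3],[100,0,6,0,0],[100,0,6,0,0],[100,0,6,0,0],[100,0,6,0,0],[100,0,6,0,0],[100,0,6,0,0]]' 
python3 -c "from h import *; st(); shot('wrist','wrist1')"
```

```text
time: 2.15
tcp_pos: [0.4654, 0.2127, 0.2768]
tcp_rot: [-2.692, 1.566, 0.356]
force: [0.7, -0.4, 0.7]
grip_width: 0.0913
t 2.15 tcp [0.4654 0.2127 0.2768] x [ 0.004  0.002 -1.   ] jawyaw -95.3 q [ 0.38 -0.    2.07 -0.    1.07  2.05] F [ 0.68 -0.37  0.67] w 0.0913
```

View pics/wrist1.png

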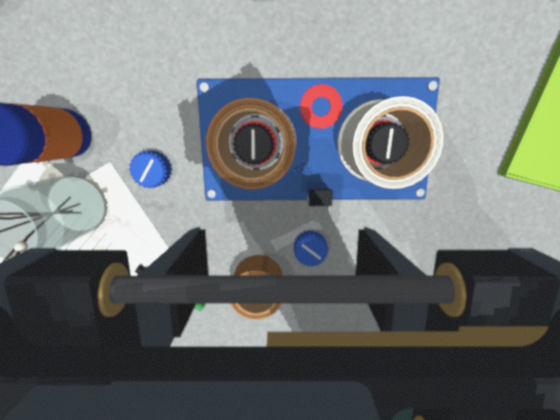

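The wrist view shows the stand straight on. The brown roll's ring is centred near (251,142) with its cap line at (253,145), and the white roll is at (391,143).

```bash
python3 - <<'E'
from h import *
d=load('wrist1'); im=d['image']; hsv=cv2.cvtColor(im,cv2.COLOR_RGB2HSV)
H,S,V=[hsv[...,i].astype(int) for i in range(3)]
m=((H>4)&(H<18)&(S>90)&(V>60)).astype(np.uint8); m[:, :195]=0;m[:,310:]=0;m[200:]=0;m[:90]=0
m=cv2.morphologyEx(m,cv2.MORPH_OPEN,np.ones((3,3)))
c=max(cv2.findContours(m,0,1)[0],key=cv2.contourArea); e=cv2.fitEllipse(cv2.convexHull(c)); print(e)
print('roll',onz(d,*e[0],.093).round(4), 'diam mm',np.array(e[1])*(np.array(d['extrinsics'])[2,3]-.093)/f(d)*1e3)
for p in [(203,79),(436,80),(424,198),(207,198)]: print('plate',onz(d,*p,.012).round(4))
b=((V<60)).astype(np.uint8); b[:115]=0;b[175:]=0
for x0,x1 in((225,280),(362,412)):
    q=b.copy(); q[:,:x0]=0;q[:,x1:]=0
    n,l,s,ce=cv2.connectedComponentsWithStats(q)
    i=1+np.argmax(s[1:,4]); print(s[i],ce[i],'cap',onz(d,*ce[i],.064).round(4))
w=im.min(2)>150; w=w.astype(np.uint8)
for (x,y) in((253,145),(390,143)):
    q=w[y-20:y+20,x-9:x+10]; n,l,s,ce=cv2.connectedComponentsWithStats(q)
    i=l[20,9] or 1+np.argmax(s[1:,4]); ys,xs=np.where(l==i); v=cv2.fitLine(np.float32(np.c_[xs,ys]),2,0,.01,.01).ravel()
    a=ce[i]+[x-9,y-20]; A=onz(d,*(a-v[:2]*12),.064);B=onz(d,*(a+v[:2]*12),.064); print('line',a,onz(d,*a,.064).round(4),np.degrees(np.arctan2(*(A-B)[1::-1])))
cv2.imwrite('pics/c1.png',cv2.resize(im[80:210,190:450],None,fx=3,fy=3,interpolation=2)[:,:,::-1])
E
```

```text
((250.47438049316406, 143.0211181640625), (87.07573699951172, 90.15122985839844), 151.35682678222656)
roll [0.5252 0.2425 0.093 ] diam mm [103.01706838 106.65560501]
plate [0.6118 0.3048 0.012 ]
plate [ 0.581  -0.0073  0.012 ]
plate [0.4185 0.004  0.012 ]
plate [0.4486 0.3255 0.012 ]
[ 234  124   39   40 1001] [253.27972028 143.52447552] cap [0.5232 0.2423 0.064 ]
[366 123  36  41 317] [377.03154574 142.37539432] cap [0.51   0.0882 0.064 ]
line [252.50909091 143.25454545] [0.5236 0.2432 0.064 ] -6.728786366522005
line [389.3        143.02727273] [0.5078 0.0729 0.064 ] 171.68724801486997
```

View pics/c1.png

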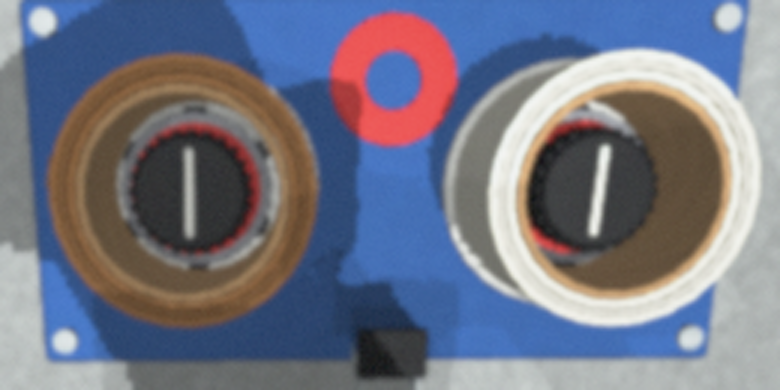

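```bash
python3 -m crank '[[49,5.5,-1.4,0,0],[49,0,0,-5,0],[49,0,0,-5,0],[49,0,0,-3.5,0],[49,0,0,0,0],[49,0,0,0,0]]' 40
python3 -c "from h import *; st(); shot('wrist','wrist2')"
```

```text
time: 2.95
tcp_pos: [0.522, 0.2067, 0.1399]
tcp_rot: [-2.487, 1.563, 0.569]
force: [0.6, -0.6, 0.1]
grip_width: 0.0449
t 2.95 tcp [0.522  0.2067 0.1399] x [ 0.007  0.004 -1.   ] jawyaw -94.9 q [0.33 0.26 2.05 0.   0.82 1.99] F [ 0.63 -0.57  0.12] w 0.0449
```

View pics/wrist2.png

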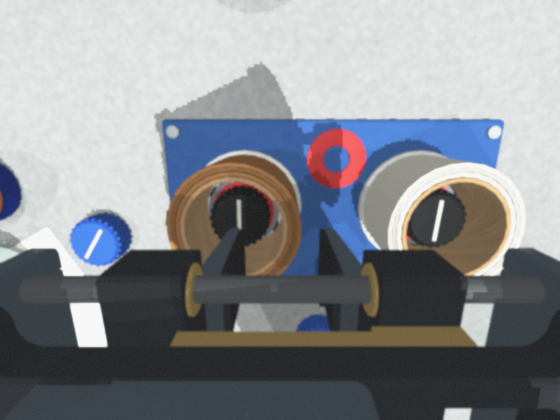

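The wrist view shows the left finger (238,250) over the bore and the right finger (330,250) outside the wall, so the gripper straddles the roll wall.

```bash
python3 -m crank '[[49,-0.1,-0.7,0,0],[49,0,0,-4,0],[49,0,0,-2,0],[49,0,0,-0.7,0],[49,0,0,0,0]]' 
python3 -c "from h import *; st()"
```

```text
time: 3.62
tcp_pos: [0.5245, 0.1993, 0.0779]
tcp_rot: [-2.635, 1.553, 0.421]
force: [0.2, 0.6, 0.1]
grip_width: 0.045
t 3.62 tcp [0.5245 0.1993 0.0779] x [ 0.017  0.007 -1.   ] jawyaw -94.9 q [0.32 0.36 2.07 0.   0.69 1.98] F [0.16 0.58 0.13] w 0.045
```

```bash
python3 -m crank '[[49,-0.4,0,-0.7,0],[49,0,0,-0.2,0],[0,0,0,0,0],[0,0,0,0,0],[0,0,0,0,0],[0,0,0,0,0]]' 40
python3 -c "from h import *; st();shot('wrist','wrist3')"
```

```text
time: 4.38
tcp_pos: [0.5215, 0.1997, 0.0706]
tcp_rot: [-2.647, 1.549, 0.409]
force: [0.2, 1.0, -1.9]
grip_width: 0.016
t 4.38 tcp [0.5215 0.1997 0.0706] x [ 0.02   0.008 -1.   ] jawyaw -94.9 q [0.32 0.37 2.08 0.   0.67 1.98] F [ 0.24  0.98 -1.88] w 0.016
```

View pics/wrist3.png

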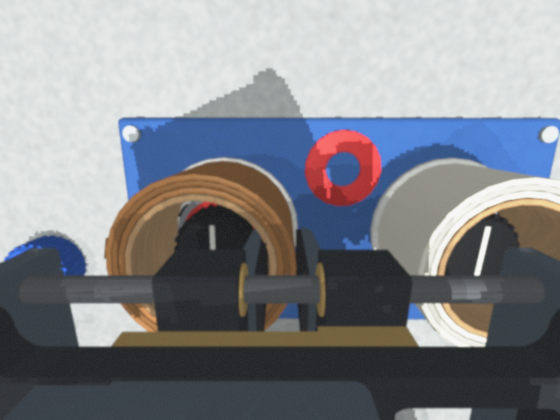

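The wrist view shows both fingers closed on the roll wall at (280,270). The opening reads 16 mm, so I lift.

```bash
python3 -m crank '[[0,0,0,1,0],[0,0,0,2,0],[0,0,0,3,0],[0,0,0,3,0],[0,0,0,3,0],[0,0,0,3,0],[0,0,0,0,0]]'
python3 -c "from h import *; st();shot('side','side4')"
```

```text
time: 5.3
tcp_pos: [0.5199, 0.1991, 0.2277]
tcp_rot: [-2.662, 1.55, 0.394]
force: [1.0, -0.5, -3.4]
grip_width: 0.0164
t 5.3 tcp [0.5199 0.1991 0.2277] x [ 0.019  0.008 -1.   ] jawyaw -94.9 q [0.32 0.13 2.03 0.   0.97 1.98] F [ 1.01 -0.45 -3.39] w 0.0164
```

View pics/side4.png

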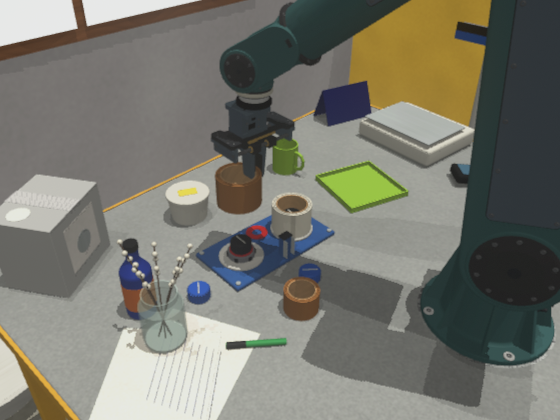

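The side view shows the roll hanging level at (238,187). The black cap is left on its hub at (242,245), and the white roll is undisturbed.

```bash
python3 -m crank '[[0,0,-2,0,0],[0,0,-4,0,0],[0,0,-4,0,0],[0,0,-4,0,0],[0,0,-4,0,0],[0,0,-4,0,0],[0,0,-4,0,0],[0,0,-4,0,0],[0,0,-4,0,0],[0,0,-4,0,0],[0,-1,-4,0,0],[0,-1,-3,0,0]]'
python3 -c "from h import *; st()"
```

```text
time: 6.85
tcp_pos: [0.4843, -0.2721, 0.2097]
tcp_rot: [-0.912, 1.56, 2.145]
force: [0.6, -0.7, -2.6]
grip_width: 0.0161
t 6.85 tcp [ 0.4843 -0.2721  0.2097] x [-0.006  0.009 -1.   ] jawyaw -94.9 q [-0.56  0.16  2.03  0.01  0.96  1.1 ] F [ 0.61 -0.67 -2.61] w 0.0161
```

```bash
python3 -m crank '[[0,1.4,-0.4,0,0],[0,0,0,-4,0],[0,0,0,-4,0],[0,0,0,-2,0],[0,0,0,0,0]]'
python3 -c "from h import *; st();shot('top','top5');shot('side','side5')"
```

```text
time: 7.48
tcp_pos: [0.4952, -0.278, 0.1022]
tcp_rot: [-0.762, 1.554, 2.291]
force: [-0.3, -0.2, -2.5]
grip_width: 0.0163
t 7.47 tcp [ 0.4952 -0.278   0.1022] x [-0.011  0.012 -1.   ] jawyaw -95.1 q [-0.55  0.34  2.04  0.01  0.78  1.1 ] F [-0.32 -0.18 -2.52] w 0.0163
```

View pics/top5.png

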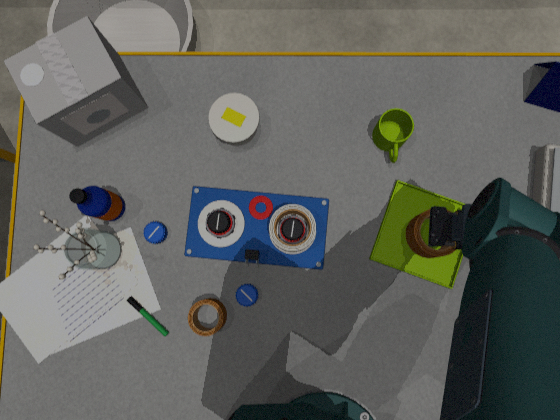

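View pics/side5.png

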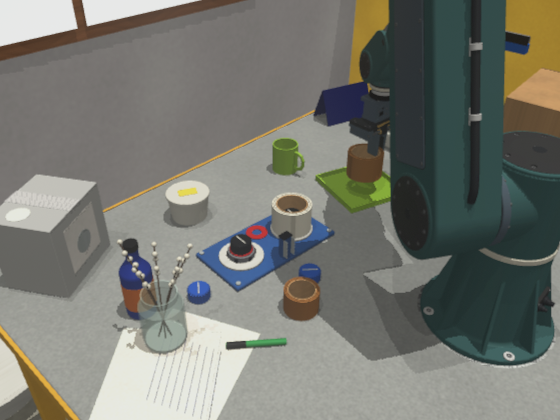

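Both views show the roll centred over the tray, at about (430,233) in the top view. I lower it now.

```bash
python3 -m crank '[[0,0,0,-2,0],[0,0,0,-1,0],[0,0,0,-0.5,0],[0,0,0,-0.4,0]]'
python3 -c "from h import *; st()"
```

```text
time: 8.07
tcp_pos: [0.4974, -0.2791, 0.0645]
tcp_rot: [-0.933, 1.56, 2.12]
force: [-0.0, -0.2, -3.0]
grip_width: 0.0165
t 8.07 tcp [ 0.4974 -0.2791  0.0645] x [-0.006  0.009 -1.   ] jawyaw -95.0 q [-0.55  0.41  2.04  0.01  0.7   1.1 ] F [-0.04 -0.19 -2.97] w 0.0165
```

```bash
python3 -m crank '[[0,0,0,-0.4,0],[0,0,0,-0.3,0],[0,0,0,-0.2,0],[0,0,0,0,0]]'
python3 -c "from h import *; st()"
```

```text
time: 8.57
tcp_pos: [0.4977, -0.2803, 0.0573]
tcp_rot: [-0.861, 1.561, 2.193]
force: [-0.2, 0.2, -0.9]
grip_width: 0.0165
t 8.57 tcp [ 0.4977 -0.2803  0.0573] x [-0.006  0.008 -1.   ] jawyaw -95.0 q [-0.56  0.42  2.04  0.01  0.69  1.1 ] F [-0.15  0.18 -0.94] w 0.0165
```

```bash
python3 -m crank '[[0,0,0,-0.1,0],[45,0,0,0,0],[45,0,0,0,0],[45,0,0,0,0],[45,0,0,0,0],[45,0,0,2,0],[45,0,0,5,0],[45,0,0,5,0],[45,0,0,5,0],[60,0,3,3,0]]'
python3 -c "from h import *; st();shot('wrist','wrist6')"
```

```text
time: 9.82
tcp_pos: [0.4967, -0.2504, 0.2667]
tcp_rot: [-0.859, 1.561, 2.194]
force: [0.6, 0.2, 0.0]
grip_width: 0.0483
t 9.82 tcp [ 0.4967 -0.2504  0.2667] x [-0.005  0.008 -1.   ] jawyaw -95.1 q [-0.51  0.09  1.99  0.    1.07  1.15] F [0.59 0.16 0.05] w 0.0483
```

View pics/wrist6.png

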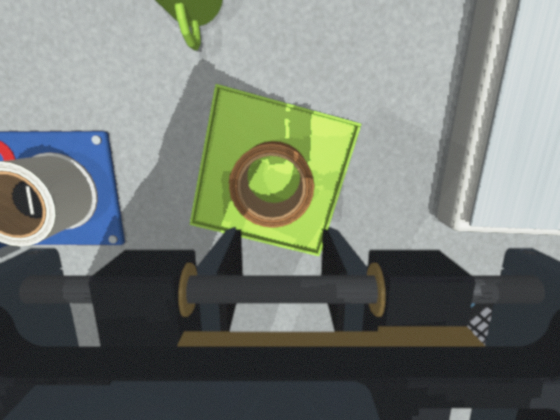

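The wrist view shows the roll flat in the tray. Its ring is at (271,184) and the tray is centred near (275,170), clear of the walls. The stand edge at left is unchanged.

```bash
python3 - <<'E'
from h import *
d=load('wrist6'); print(onz(d,271,184,.079).round(3), np.mean([onz(d,*p,.018) for p in((218,87),(359,124),(321,253),(192,222))],0).round(3))
E
python3 -m crank '[[80,0,5,0,8],[80,0,5.5,0,8],[80,0,5.5,0,8],[80,0,5.5,0,8],[80,0,5.5,0,8],[80,0.5,5.5,0,8],[80,0.5,5.5,0,8],[80,0.5,5,0,8],[80,0.5,4,0,8],[80,0,0,0,3],[80,0,0,0,0]]'
python3 -c "from h import *; st();shot('wrist','wrist7')"
```

```text
[ 0.504 -0.238  0.079] [ 0.504 -0.237  0.018]
time: 11.25
tcp_pos: [0.5152, 0.2383, 0.2869]
tcp_rot: [2.82, 1.559, 0.944]
force: [0.1, -0.2, -0.4]
grip_width: 0.0727
t 11.25 tcp [0.5152 0.2383 0.2869] x [ 0.007  0.01  -1.   ] jawyaw -17.5 q [0.39 0.08 1.96 0.01 1.09 0.69] F [ 0.07 -0.18 -0.35] w 0.0727
```

View pics/wrist7.png

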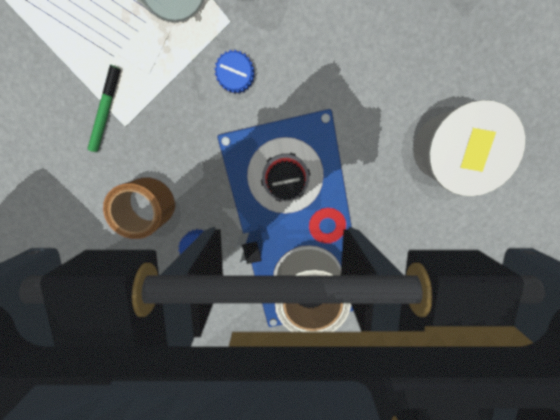

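The roll measures within 1 mm of the tray centre. The bare cap is clear in this view at (286,181), with its line along the stand's x.

```bash
python3 - <<'E'
from h import *
d=load('wrist7'); im=d['image']; b=(im.max(2)<75).astype(np.uint8); b[:155]=0;b[212:]=0;b[:,:262]=0;b[:,312:]=0
b=cv2.morphologyEx(b,cv2.MORPH_CLOSE,np.ones((5,5)))
c=max(cv2.findContours(b,0,1)[0],key=cv2.contourArea); print(cv2.minEnclosingCircle(c))
w=(im.min(2)>110).astype(np.uint8)[168:196,268:304]; ys,xs=np.where(w); print(len(xs),xs.mean()+268,ys.mean()+168)
p=(xs.mean()+268,ys.mean()+168); print(onz(d,*p,.064).round(4))
(a,r)=cv2.minEnclosingCircle(c); print(onz(d,*a,.05).round(4))
# disc
for q in((247,175),(320,175),(285,138),(285,212)): print(onz(d,*q,.018).round(4))
E
```

```text
((285.5, 178.0), 24.253965377807617)
29 287.58620689655174 182.48275862068965
[0.5247 0.2404 0.064 ]
[0.5234 0.2448 0.05  ]
[0.4697 0.2613 0.018 ]
[0.5722 0.2288 0.018 ]
[0.5389 0.295  0.018 ]
[0.5061 0.1905 0.018 ]
```

```bash
python3 -m crank '[[80,0.9,0.4,-3,0],[80,0,0,-5,0],[80,0,0,-5,0],[80,0,0,-3,0],[80,0,0,-1,0],[80,0,0,0,0]]'
python3 -c "from h import *; st();shot('wrist','wrist8')"
```

```text
time: 12.05
tcp_pos: [0.5261, 0.2397, 0.1176]
tcp_rot: [2.63, 1.553, 0.74]
force: [-0.4, 0.7, 0.5]
grip_width: 0.0728
t 12.05 tcp [0.5261 0.2397 0.1176] x [ 0.013  0.012 -1.   ] jawyaw -18.3 q [0.38 0.32 2.03 0.01 0.77 0.7 ] F [-0.45  0.74  0.49] w 0.0728
```

View pics/wrist8.png

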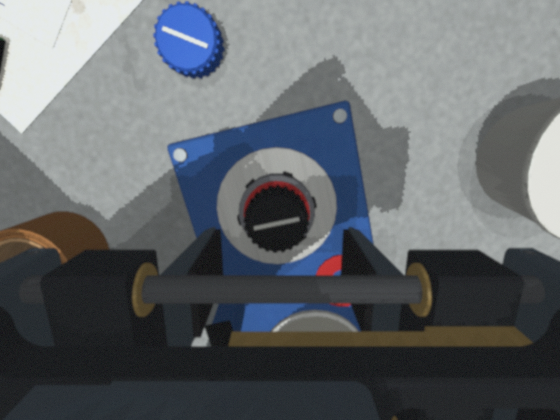

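```bash
python3 - <<'E'
from h import *
d=load('wrist8'); print(onz(d,276,224,.064).round(4))
E
python3 -m crank '[[80,-0.2,0.2,-3,0],[80,0,0,-2,0],[80,0,0,-1.5,0],[80,0,0,-0.4,0],[80,0,0,0,0]]'
python3 -c "from h import *; st();shot('wrist','wrist9')"
```

```text
[0.5223 0.2416 0.064 ]
time: 12.72
tcp_pos: [0.5281, 0.243, 0.0522]
tcp_rot: [2.514, 1.544, 0.623]
force: [0.1, 0.4, 0.1]
grip_width: 0.073
t 12.72 tcp [0.5281 0.243  0.0522] x [ 0.022  0.016 -1.   ] jawyaw -18.3 q [0.39 0.43 2.04 0.01 0.65 0.7 ] F [0.08 0.37 0.07] w 0.073
```

```bash
python3 -m crank '[[80,-0.5,-0.1,-0.7,0],[80,-0.1,0,-0.2,0],[80,0,0,0,0]]'
python3 -c "from h import *; st();shot('wrist','wrist10')"
```

```text
time: 13.15
tcp_pos: [0.5222, 0.2422, 0.0437]
tcp_rot: [2.502, 1.543, 0.612]
force: [-0.8, 0.2, -0.2]
grip_width: 0.0728
t 13.15 tcp [0.5222 0.2422 0.0437] x [ 0.023  0.016 -1.   ] jawyaw -18.3 q [0.39 0.44 2.05 0.01 0.63 0.7 ] F [-0.8   0.19 -0.25] w 0.0728
```

View pics/wrist10.png

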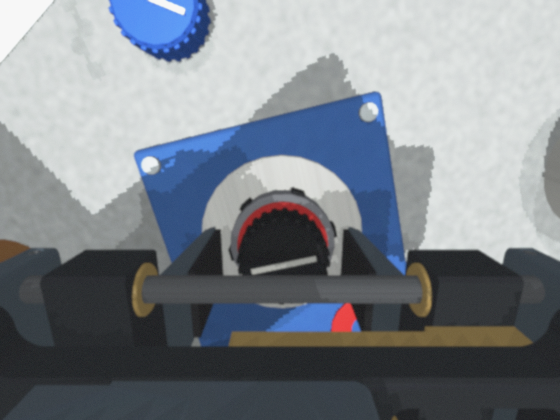

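The wrist view shows the cap (284,255) between the open fingers, so I close on it.

```bash
python3 -m crank '[[0,0,0,0,0],[0,0,0,0,0],[0,0,0,0,0]]' 25
python3 -c "from h import *; s=st();print(s['ft_torque'])"
python3 -m crank '[[0,0,0,0,6],[0,0,0,0,6],[0,0,0,0,6]]'
python3 -c "from h import *; s=st();print(s['ft_torque'])"
```

```text
time: 13.58
tcp_pos: [0.5225, 0.2422, 0.044]
tcp_rot: [2.497, 1.542, 0.606]
force: [0.7, 0.2, -1.0]
grip_width: 0.0515
t 13.57 tcp [0.5225 0.2422 0.044 ] x [ 0.024  0.016 -1.   ] jawyaw -18.3 q [0.39 0.44 2.05 0.01 0.63 0.7 ] F [ 0.68  0.2  -1.04] w 0.0515
[-0.08298314 -0.15569098  0.03659498]
time: 13.95
tcp_pos: [0.5225, 0.2424, 0.044]
tcp_rot: [2.503, 1.542, 0.936]
force: [-0.2, 1.1, -0.8]
grip_width: 0.0518
t 13.95 tcp [0.5225 0.2424 0.044 ] x [ 0.017  0.023 -1.   ] jawyaw 0.2 q [0.39 0.44 2.05 0.03 0.63 0.36] F [-0.2   1.08 -0.76] w 0.0518
[ 0.09952438 -0.03435088 -0.01870521]
```

```bash
python3 -m crank '[[0,0,0,0,6],[0,0,0,0,8],[0,0,0,0,8],[0,0,0,0,8],[0,0,0,0,0]]'
python3 -c "from h import *; s=st();print(s['ft_torque']);shot('wrist','wrist11')"
```

```text
time: 14.58
tcp_pos: [0.5226, 0.2424, 0.044]
tcp_rot: [2.499, 1.542, 1.471]
force: [0.4, -0.7, -0.8]
grip_width: 0.052
t 14.57 tcp [0.5226 0.2424 0.044 ] x [ 0.003  0.029 -1.   ] jawyaw 31.1 q [ 0.38  0.44  2.04  0.04  0.64 -0.2 ] F [ 0.4  -0.71 -0.84] w 0.052
[-0.03458501 -0.19519604  0.04848875]
```

View pics/wrist11.png

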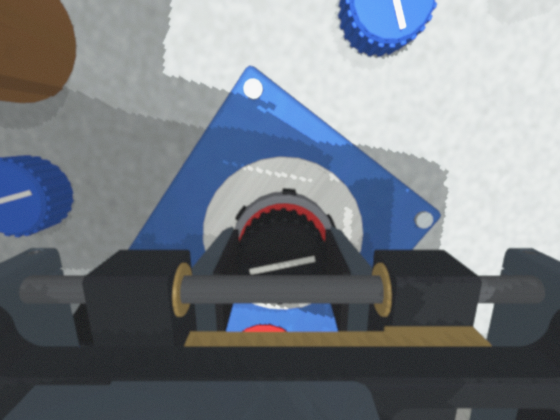

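The cap's white line keeps its angle to the gripper (282,265) while the stand has turned in the view. The cap is therefore turning freely counter-clockwise, 49° so far, so I keep going.

```bash
python3 -m crank '[[0,0,0,0,8],[0,0,0,0,8],[0,0,0,0,8],[0,0,0,0,8],[0,0,0,0,8],[0,0,0,0,0]]'
python3 -c "from h import *; s=st();print(s['ft_torque'])"
```

```text
time: 15.38
tcp_pos: [0.5234, 0.2424, 0.0442]
tcp_rot: [2.44, 1.542, 2.108]
force: [0.2, 0.7, -2.1]
grip_width: 0.0514
t 15.38 tcp [0.5234 0.2424 0.0442] x [-0.015  0.024 -1.   ] jawyaw 71.0 q [ 0.38  0.45  2.03  0.05  0.67 -0.89] F [ 0.19  0.69 -2.11] w 0.0514
[ 0.17021538 -0.24295287  0.01116744]
```

Turned 89° with no stop torque. I try a small lift and watch the force.

```bash
python3 -m crank '[[0,0,0,0.3,0],[0,0,0,0.4,0]]'
python3 -c "from h import *; s=st();print(s['ft_torque'])"
```

```text
time: 15.62
tcp_pos: [0.5233, 0.2424, 0.0513]
tcp_rot: [2.45, 1.542, 2.11]
force: [0.4, -0.1, -2.1]
grip_width: 0.0515
t 15.62 tcp [0.5233 0.2424 0.0513] x [-0.015  0.024 -1.   ] jawyaw 70.6 q [ 0.38  0.44  2.03  0.04  0.68 -0.89] F [ 0.38 -0.11 -2.12] w 0.0515
[ 0.05035493 -0.43026968 -0.03117479]
```

```bash
python3 -m crank '[[0,0,0,1,0],[0,0,0,2,0],[0,0,0,2.5,0],[0,0,0,2,0],[0,0,0,1.5,0],[0,0,0,0,0],[0,0,0,0,0],[0,0,0,0,0]]'
python3 -c "from h import *; s=st();print(s['ft_torque']);shot('wrist','wrist12');shot('side','side12');shot('top','top12')"
```

```text
time: 16.62
tcp_pos: [0.5223, 0.2422, 0.1489]
tcp_rot: [2.45, 1.542, 2.107]
force: [-0.3, 0.7, -2.8]
grip_width: 0.0516
t 16.62 tcp [0.5223 0.2422 0.1489] x [-0.015  0.024 -1.   ] jawyaw 70.3 q [ 0.38  0.28  2.02  0.04  0.85 -0.87] F [-0.32  0.7  -2.76] w 0.0516
[ 0.07233999 -0.19547717  0.0232506 ]
```

View pics/side12.png

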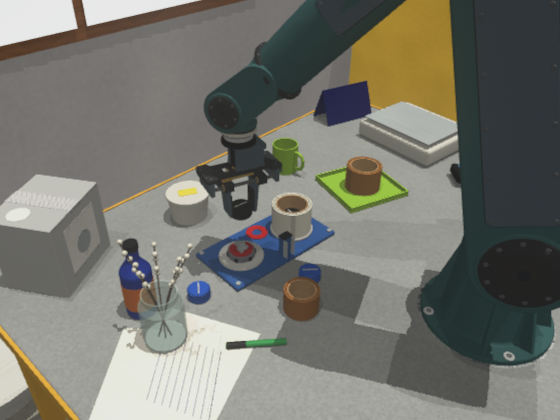

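View pics/wrist12.png

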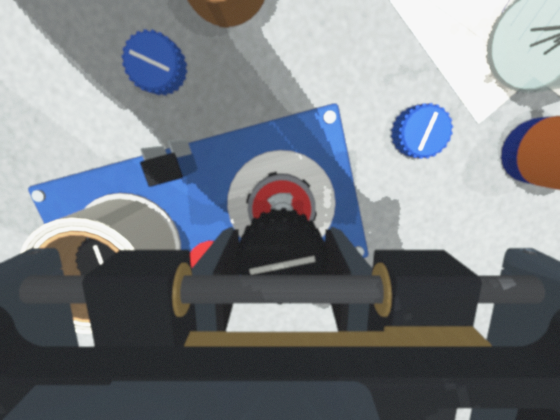

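View pics/top12.png

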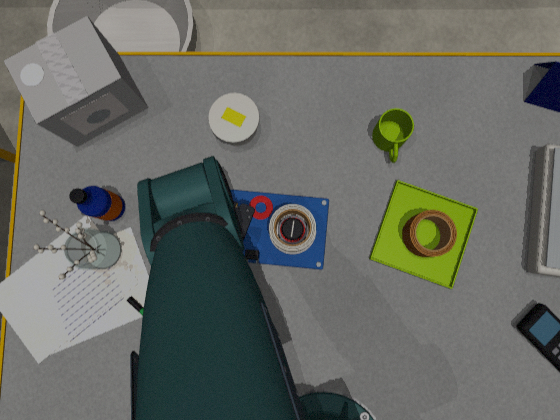

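The side view shows the cap held at (241,210) above the bare spindle (241,250) and the brown roll in the tray at (363,175). In the top view the white roll and its cap line (292,230) have not moved, and the brown roll (431,233) is inside the tray. The wrist view shows the cap gripped at (282,255) with the red washer and spindle bare below it. The lift is about 105 mm and the arm is still, so I hand in.

```bash
python3 -c "
from h import *
s=st(); print(abs(s['qvel']).max()); print(ctrl.job_done())"
```

```text
t 16.77 tcp [0.5223 0.2422 0.1489] x [-0.015  0.024 -1.   ] jawyaw 70.3 q [ 0.38  0.28  2.02  0.04  0.85 -0.87] F [ 0.15  0.12 -1.32] w 0.0517
0.003737753404933108
the job is handed in; nothing more can be done
None
```

I lifted the brown roll off the +y hub and set it flat in the green tray. I then unscrewed that hub's black cap and handed the job in with the cap still in the gripper, about 10 cm above its spindle.

- **Brown roll:** after I let go, it measured within about 1 mm of the tray's centre and was flat and clear of the sides.
- **Cap:** it unscrewed counter-clockwise as seen from above (a right-hand thread). It turned about 89° at its seat with no stop felt, so I did not try clockwise. It came off freely, and the force reading stayed near the cap's own weight.
- **Final hold:** the cap is about 105 mm above its seat and within about 2 mm of the spindle's axis. The tool is tilted about 1.6°, and the fingers are 51.7 mm apart with the grip set to 25 N. The arm was at rest at 16.8 s.
- **Everything else:** in the last top and side pictures, the white roll, its cap and the other things in view are where they were. The arm hid part of the top view; the side view covered that part.

None of my checks failed. Position estimates from different views differed by 1 to 4 mm, so I used a value between them. No verdict was reported at hand-in.

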